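# Pack the paint caddy and hold it up

### The job

Stand the red paint jar and the square green tin in the two free places of the yellow caddy, beside the blue and orange jars, while it is on the table. Then take the caddy by its wooden handle, lift it about 10 cm and finish while holding it there, level and still, with all four pots in it. Set nothing down at the end, keep pots and caddy upright all the time, and leave the two painted glass bottles where they stand.

Things in the scene. Friction and masses are not known exactly. Their poses are not given: they have to be found in the camera images.
- caddy: open yellow caddy, loose on the table, 116 (its x) by 182 (its y) by 40 mm high, walls 4 mm, floor 5 mm thick, about 0.32 kg empty. Origin: centre of its underside; z up. Two end bays, centred 60 mm either way along its y, are each 108 mm (x) by 54 mm (y) inside and take two pots side by side along x (centres at about x = +27 and -27 mm). The middle bay holds small blue brushes that are fixed in it. A wooden bar handle runs along its x over the middle, on a post at each end
- handle (a point): centre of the caddy's wooden handle bar: 108 mm long (caddy x), 16 mm thick (caddy y), 22 mm high, flat sides; this point is 111 mm above the caddy's underside, the bar's top 122 mm; nothing under the bar down to the brushes about 14 mm above the underside
- place_a (a point): free place in the bay on the caddy's +y side: point on the bay's floor (5 mm above the underside) where the centre of a pot's underside goes, at x = +27, y = +60 mm in the caddy; the blue jar stands next to it in the same bay. Axes as the caddy's
- place_b (a point): free place in the bay on the caddy's -y side, same as place_a, at x = -27, y = -60 mm in the caddy; the orange jar stands next to it. Either pot may go in either free place
- red_jar: round closed jar of red paint with a red cap, 46 mm diameter, 80 mm tall with straight sides, about 0.1 kg (0.07 to 0.14), standing on the table; origin: centre of its underside, z up
- green_tin: square closed dark green tin with a bare metal lid, 44 by 44 mm, 80 mm tall with straight sides, about 0.1 kg (0.07 to 0.14), standing on the table; origin: centre of its underside, x and y square to its sides, z up
- blue_jar: round jar of blue paint, blue cap, 46 mm diameter, 80 mm tall, 0.1 kg, already standing in the caddy's +y bay at about x = -27 mm; origin: centre of its underside
- orange_jar: round jar of orange paint, orange cap, 46 mm diameter, 80 mm tall, 0.1 kg, already standing in the caddy's -y bay at about x = +27 mm; origin: centre of its underside
- bottle_1: painted glass bottle with blue bands, 52 mm diameter, 125 mm tall, loose on the table; to be left alone; origin: centre of its underside
- bottle_2: painted glass bottle with red-orange bands, 52 mm diameter, 125 mm tall, loose on the table; to be left alone; origin: centre of its underside

How it is judged:
By the outcome, as a careful person would: the job done as asked, in the order asked, and still so for the second after the job is handed in, while the arm keeps its last pose, push and grip.
It also fails if it takes over 69 s, if anything falls off the work surface, if the arm or the gripper's body presses on something with over 40 N, if the wrist force passes 120 N, or if a joint passes its speed limit or range.

### The arm

A 7-joint arm with a two-finger parallel gripper is mounted at the origin on the work surface. World frame = base frame: x ahead of the robot, y to its left, z up, the work surface at z = 0. Lengths are in mm, angles in rad, forces in N, time in s.
With the tool pointing down it reaches from about 425 to 825 mm from the base axis. Payload 3.6 kg.
Tool frame: the origin (TCP) lies midway between the tips of the shut fingers; the grasp point (between the pads) lies 19 mm behind it; z points along the fingers, y is the direction in which the jaws open and shut (so a half turn about z gives the same grasp; the last joint's range is limited). The gripper opens to 93 mm and grips with 3 to 60 N. Pads are 15 mm wide; open, the fingers measure 128 mm over their backs; the gripper's body (75 mm by 188 mm) begins 65 mm behind the grasp point.
Start: joints at [-1.167, 0.615, -0.013, 1.423, 0.008, 1.103, -0.04], TCP at [271.402, 590.595, 218.64] pointing down, gripper open.
Joint ranges: [-3.12, 3.12], [-0.3, 2.06], [-1.34, 1.32], [0.26, 2.42], [-1.36, 4.5], [0.01, 1.98], [-2.84, 2.84]. Speed limits (rad/s): [2.79, 2.79, 3.14, 3.14, 3.14, 3.14, 3.14].

### API

Orientations are given as a unit quaternion [x, y, z, w].
In Python, from station import state, get_image, finish_job gives the robot as it stands. The module is installed in compiled form; this text tells all that it offers.
- The arm moves only by the tool apply_moves, never from a script. Its argument "plan" is a list of rows, each an object of numbers: "x", "y", "z": the shift along the tool's x, y, z in cm; "rx", "ry", "rz": the turn, a rotation vector about the tool's x, y, z in degrees; "grip": the closure in counts, from 0 (fully open) to 255 (shut). A call has 1 to 12 rows; each row shifts and turns the commanded pose from where the row before left it, along the tool's axes as they then stand; what a row does not reach is not made up. A row lasts 1/12 s, in which the tool goes at most 41.7 mm and 7.16 degrees, less where a joint would pass 70% of its speed; a pose out of reach is approached as far as the arm can. A call with a gripper value outside its range is refused whole. The fingers move at their own pace and stop on an object; "grip_force" is the grip in N (left out, the last holds). Time passes only in rows, so rows that do not move let the fingers close. It gives the time, the measured TCP pose, the force and the opening at its end, in the units of the state.
- state(): the state, without advancing time (a new reading comes with each control period).
- get_image(name): name is "scene" or "top" or "wrist"; returns a dict with "image" (480x640x3 uint8, blue, green, red), "z_map" (480x640 float32, mm along the optical axis (not along the pixel's ray), 0 where there is no reading), "mtx" (3x3 intrinsics, pixels), "distortion" ([k1, k2, p1, p2, k3] as OpenCV has them; the pictures are not rectified), "R" (3x3) and "t" (3): a world point X has camera coordinates R X + t. Camera axes: x right, y down, z forward; pixel columns grow to the right and rows downward; lengths in mm; the calibration is good to about 2 mm. A picture is of the moment at which its call begins.
- finish_job(): hands the job in, once; it reports no verdict.
The state is a dict: "t": time; "joint_pos": joint angles; "qvel": joint speeds; "joint_torque": joint torques, N m; "tool_pos": TCP position; "ee_rot": TCP orientation; "ft_force": force on the tool from outside, world axes, zero at the start; "moment": the same for the moment, N m; "width": finger opening in mm.
Only numpy, scipy, OpenCV 4.12 (cv2) and the standard library are available. Lean on these libraries where they do the work, as an engineer would, in place of code of your own. Each camera call takes 0.05 s, during which the arm holds its last target.

## Working session

There is one attempt and no reset: what is moved stays moved. The work goes in short steps, Python scripts to look and compute and a tool call to move; the robot and the scene stay as the last step left them, time stands still between calls to the robot, and variables do not carry over. Pictures are saved under pics/ and viewed, and the job is handed in when it is done.

Besides the shell and the picture viewer there is one more tool, called after "Call:" by a JSON object that holds its "fn" and its "kwargs", one argument or row to a line. apply_moves: Moves the arm, as the interface text tells. Its arguments: {"type":"object","properties":{"plan":{"type":"array","items":{"type":"object","properties":{"x":{"type":"number"},"y":{"type":"number"},"z":{"type":"number"},"rx":{"type":"number"},"ry":{"type":"number"},"rz":{"type":"number"},"grip":{"type":"number"}}}},"grip_force":{"type":"number"}},"required":["plan"]}

```bash
mkdir -p pics
python3 - <<'E'
from station import state,get_image
import cv2,numpy as np
s=state();print({k:np.round(v,3).tolist() for k,v in s.items()})
for n in("scene","top","wrist"):
    d=get_image(n);cv2.imwrite(f"pics/{n}0.png",d["image"]);np.savez(f"{n}0.npz",**d)
    print(n,np.round(d["mtx"],1).tolist(),d["distortion"],np.round(d["R"],3).tolist(),np.round(d["t"],1))
E
```

```text
{'t': 0.0, 'joint_pos': [-1.166, 0.616, -0.013, 1.425, 0.008, 1.103, -0.04], 'qvel': [-0.002, 0.001, 0.002, 0.0, -0.0, 0.001, -0.0], 'joint_torque': [0.0, -45.894, 0.209, -16.574, -0.061, 0.021, 0.0], 'tool_pos': [271.091, 589.913, 217.497], 'ee_rot': [0.214, 0.977, -0.001, -0.0], 'ft_force': [0.978, -0.178, 0.304], 'moment': [-0.002, 0.001, 0.029], 'width': 93.1}
scene [[435.2, 0.0, 318.3], [0.0, 435.2, 239.8], [0.0, 0.0, 1.0]] [-0.09676936  0.          0.          0.          0.        ] [[-0.85, 0.526, 0.002], [0.411, 0.667, -0.621], [-0.328, -0.527, -0.784]] [ 544.7 -117.3 1072.3]
top [[534.3, 0.0, 317.0], [0.0, 534.3, 242.6], [0.0, 0.0, 1.0]] [-0.09329383  0.          0.          0.          0.        ] [[-0.015, -1.0, -0.02], [-0.988, 0.018, -0.153], [0.153, 0.018, -0.988]] [-68.5 617.6 954.4]
wrist [[396.5, 0.0, 317.2], [0.0, 396.5, 238.7], [0.0, 0.0, 1.0]] [-0.07350208  0.          0.          0.          0.        ] [[0.416, 0.909, -0.003], [0.884, -0.404, 0.236], [0.213, -0.101, -0.972]] [-648.5  -29.5  389.2]
```

View pics/scene0.png

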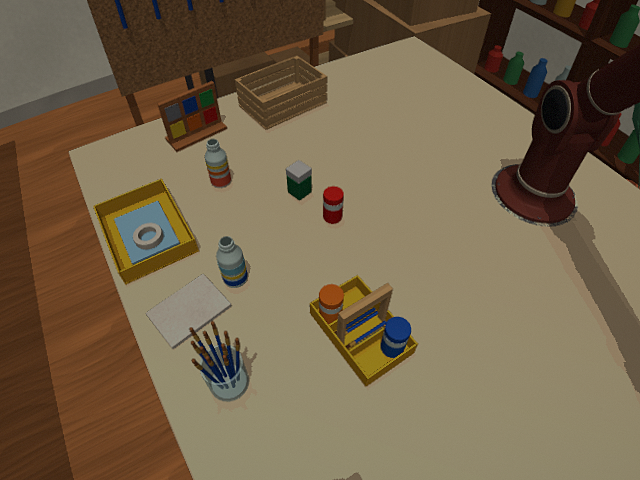

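View pics/top0.png

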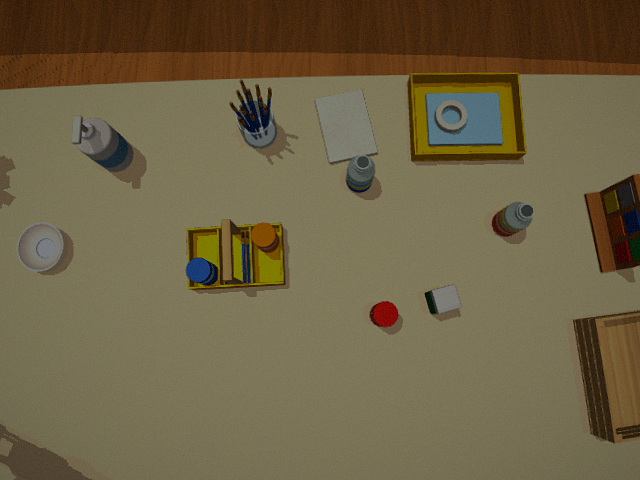

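View pics/wrist0.png

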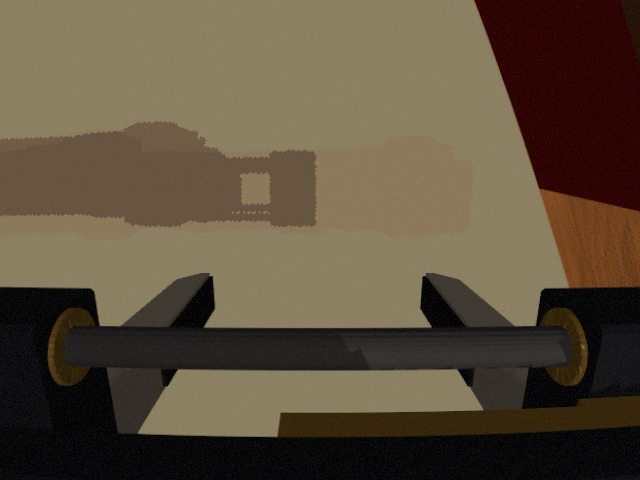

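```bash
cat > h.py <<'E'
import cv2,numpy as np
def cloud(d):
    m=d["mtx"];v,u=np.mgrid[0:480,0:640]
    p=cv2.undistortPoints(np.stack([u.ravel(),v.ravel()],1).astype(np.float64)[:,None],m,np.array(d["distortion"],float))[:,0]
    z=d["z_map"].ravel().astype(float)
    c=np.c_[p*z[:,None],z];X=(c-np.ravel(d["t"]))@np.asarray(d["R"])
    X[z==0]=np.nan
    return X.reshape(480,640,3)
def rays(d,px):
    p=cv2.undistortPoints(np.asarray(px,float).reshape(-1,1,2),d["mtx"],np.array(d["distortion"],float))[:,0]
    R=np.asarray(d["R"]);o=-R.T@np.ravel(d["t"]);return o,np.c_[p,np.ones(len(p))]@R
def onplane(d,px,h):
    o,r=rays(d,px);s=(h-o[2])/r[:,2];return o+r*s[:,None]
def hsv(d): return cv2.cvtColor(d["image"],cv2.COLOR_BGR2HSV).astype(int)
E
python3 - <<'E'
from h import *
for n in("top","scene"):
    d=dict(np.load(n+"0.npz"));X=cloud(d);H=hsv(d);h,s,v=H[...,0],H[...,1],H[...,2];Z=X[...,2]
    print(n,"table z",np.nanmedian(Z))
    top=(Z>72)&(Z<88)
    vv,uu=np.mgrid[0:480,0:640]
    ms={"red":((h<6)|(h>174))&(s>150)&top,"blue":(h>105)&(h<125)&(s>150)&top,"orange":(h>6)&(h<15)&(s>180)&top,
     "lid":(s<60)&(v>90)&top, "wood":(Z>112)&(Z<130)&(h>8)&(h<25)&(s>60)}
    for k,m in ms.items():
        m=cv2.morphologyEx(m.astype(np.uint8),cv2.MORPH_OPEN,np.ones((3,3)))
        nc,l,st,ce=cv2.connectedComponentsWithStats(m)
        for i in range(1,nc):
            if st[i,4]<80: continue
            hh=122 if k=="wood" else 80
            c=max(cv2.findContours((l==i).astype(np.uint8),cv2.RETR_EXTERNAL,cv2.CHAIN_APPROX_NONE)[0],key=len)
            P=onplane(d,c[:,0],hh)[:,:2].astype(np.float32)
            r=cv2.minAreaRect(P);e=cv2.minEnclosingCircle(P)
            print(k,st[i,4],ce[i].round(),"z",np.nanmedian(Z[l==i]).round(1),"rect",np.round(r[0],1),np.round(r[1],1),round(r[2],1),"circ",np.round(e[0],1),round(e[1],1))
E
```

```text
top table z -0.45406314592895686
red 514 [385. 314.] z 79.5 rect [ 480.9 -197.2] [44.5 42.4] 88.9 circ [ 481.5 -197.5] 22.9
blue 475 [199. 270.] z 84.4 rect [564.9 135.7] [44.5 43.8] 89.2 circ [565.5 136.1] 23.5
lid 573 [446. 298.] z 79.4 rect [ 506.5 -309. ] [43.5 43.7] 14.4 circ [ 507.4 -308. ] 28.4
wood 609 [227. 250.] z 121.4 rect [595.9  77.3] [108.2  17.4] 2.4 circ [595.9  76.9] 54.6
scene table z 0.9053410430038269
red 269 [333. 194.] z 81.5 rect [ 482.2 -196.5] [45.9 42.2] 58.4 circ [ 481.3 -196.2] 25.0
blue 514 [397. 330.] z 85.6 rect [563.3 137.1] [48.8 43.6] 53.1 circ [562.9 137.6] 25.3
orange 360 [330. 297.] z 85.8 rect [626.2  19.1] [48.8 42.2] 58.2 circ [624.6  20.1] 25.3
lid 225 [298. 169.] z 81.2 rect [ 504.7 -308.2] [42.7 42.3] 14.1 circ [ 504.7 -309. ] 26.0
wood 125 [173.   7.] z 120.8 rect [  477.9 -1235.8] [42.5 99.4] 88.0 circ [  477.8 -1238. ] 50.1
wood 137 [140.  16.] z 120.5 rect [  599.6 -1237.8] [103.2  42.8] 3.1 circ [  599.4 -1233.4] 51.6
wood 129 [108.  25.] z 120.8 rect [  709.5 -1235.7] [48.8 80.9] 85.2 circ [  709.3 -1236.8] 43.0
wood 631 [365. 302.] z 122.7 rect [595.1  80.6] [111.5  20.1] 2.3 circ [595.1  80.4] 55.9
```

Call:
{"fn": "apply_moves", "kwargs": {
  "plan": [
    {"rz": -5.41},
    {"rz": -5.41},
    {"rz": -5.41},
    {"rz": -5.41},
    {"rz": -5.41},
    {"x": -1.9,"y": -2.9},
    {"x": -1.9,"y": -2.9},
    {"x": -1.9,"y": -2.9},
    {"x": -1.9,"y": -2.9},
    {"x": -1.9,"y": -2.9},
    {"x": -1.9,"y": -2.9},
    {"x": -1.9,"y": -2.9}
  ]
}}

```text
schema error: expected keys x, y, z, rx, ry, rz, grip
```

Call:
{"fn": "apply_moves", "kwargs": {
  "plan": [
    {"x": -1.9,"y": -2.9},
    {"x": -1.9,"y": -2.9},
    {"x": -1.9,"y": -2.9},
    {"x": -1.9,"y": -2.9},
    {"x": -1.9,"y": -2.9},
    {"x": -1.9,"y": -2.9},
    {"x": -1.9,"y": -2.9},
    {"x": -1.9,"y": -2.9},
    {"x": -1.9,"y": -2.9},
    {"x": -1.8,"y": -2.9},
    {"x": -1.0,"y": -2.0},
    {}
  ]
}}

```text
schema error: expected keys x, y, z, rx, ry, rz, grip
```

Call:
{"fn": "apply_moves", "kwargs": {
  "plan": [
    {"x": 0,"y": 0,"z": 0,"rx": 0,"ry": 0,"rz": -5.41,"grip": 0},
    {"x": 0,"y": 0,"z": 0,"rx": 0,"ry": 0,"rz": -5.41,"grip": 0},
    {"x": 0,"y": 0,"z": 0,"rx": 0,"ry": 0,"rz": -5.41,"grip": 0},
    {"x": 0,"y": 0,"z": 0,"rx": 0,"ry": 0,"rz": -5.41,"grip": 0},
    {"x": 0,"y": 0,"z": 0,"rx": 0,"ry": 0,"rz": -5.41,"grip": 0},
    {"x": -1.9,"y": -2.9,"z": 0,"rx": 0,"ry": 0,"rz": 0,"grip": 0},
    {"x": -1.9,"y": -2.9,"z": 0,"rx": 0,"ry": 0,"rz": 0,"grip": 0},
    {"x": -1.9,"y": -2.9,"z": 0,"rx": 0,"ry": 0,"rz": 0,"grip": 0},
    {"x": -1.9,"y": -2.9,"z": 0,"rx": 0,"ry": 0,"rz": 0,"grip": 0},
    {"x": -1.9,"y": -2.9,"z": 0,"rx": 0,"ry": 0,"rz": 0,"grip": 0},
    {"x": -1.9,"y": -2.9,"z": 0,"rx": 0,"ry": 0,"rz": 0,"grip": 0},
    {"x": -1.9,"y": -2.9,"z": 0,"rx": 0,"ry": 0,"rz": 0,"grip": 0}
  ],
  "grip_force": 20
}}

```text
t: 1.15
tool_pos: [413.3, 391.6, 218.4]
ee_rot: [-0.021, 1.0, -0.0, -0.0]
ft_force: [0.3, 0.5, -0.1]
width: 93.2
```

Call:
{"fn": "apply_moves", "kwargs": {
  "plan": [
    {"x": -2,"y": -3.2,"z": 0,"rx": 0,"ry": 0,"rz": 0,"grip": 0},
    {"x": -2,"y": -3.2,"z": 0,"rx": 0,"ry": 0,"rz": 0,"grip": 0},
    {"x": -2,"y": -3.2,"z": 0,"rx": 0,"ry": 0,"rz": 0,"grip": 0},
    {"x": -2,"y": -3.2,"z": 0,"rx": 0,"ry": 0,"rz": 0,"grip": 0},
    {"x": -2,"y": -3.2,"z": 0,"rx": 0,"ry": 0,"rz": 0,"grip": 0},
    {"x": -2,"y": -3.2,"z": 0,"rx": 0,"ry": 0,"rz": 0,"grip": 0},
    {"x": -2,"y": -3.2,"z": 0,"rx": 0,"ry": 0,"rz": 0,"grip": 0},
    {"x": -2,"y": -3.2,"z": 0,"rx": 0,"ry": 0,"rz": 0,"grip": 0},
    {"x": -2,"y": -3.2,"z": 0,"rx": 0,"ry": 0,"rz": 0,"grip": 0},
    {"x": -2,"y": -3.2,"z": 0,"rx": 0,"ry": 0,"rz": 0,"grip": 0},
    {"x": 0,"y": 0,"z": 0,"rx": 0,"ry": 0,"rz": 0,"grip": 0},
    {"x": 0,"y": 0,"z": 0,"rx": 0,"ry": 0,"rz": 0,"grip": 0}
  ]
}}

```text
t: 2.15
tool_pos: [626.5, 78.0, 217.7]
ee_rot: [-0.017, 1.0, -0.001, -0.0]
ft_force: [0.3, 0.8, 0.5]
width: 93.3
```

Run:
```python
from station import state,get_image
import cv2,numpy as np
n="wrist";d=get_image(n);cv2.imwrite(f"pics/{n}1.png",d["image"]);np.savez(f"{n}1.npz",**d)
s=state();print({k:np.round(s[k],3).tolist() for k in("t","joint_pos","tool_pos","ee_rot")})
```

```text
{'t': 2.2, 'joint_pos': [-0.106, 0.587, -0.097, 1.482, 0.06, 1.077, 1.394], 'tool_pos': [625.542, 81.172, 217.931], 'ee_rot': [-0.02, 1.0, 0.0, -0.001]}
```

View pics/wrist1.png

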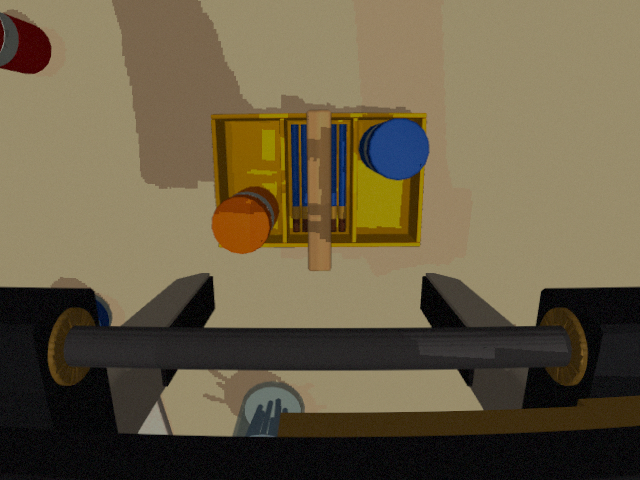

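```bash
cat > m.py <<'E'
from h import *
def rep(d,tag,k,m,hh,minA=150):
    m=cv2.morphologyEx(m.astype(np.uint8),cv2.MORPH_OPEN,np.ones((3,3)))
    nc,l,st,ce=cv2.connectedComponentsWithStats(m)
    for i in range(1,nc):
        if st[i,4]<minA: continue
        c=max(cv2.findContours((l==i).astype(np.uint8),cv2.RETR_EXTERNAL,cv2.CHAIN_APPROX_NONE)[0],key=len)
        P=onplane(d,c[:,0],hh)[:,:2].astype(np.float32)
        r=cv2.minAreaRect(P);e=cv2.minEnclosingCircle(P)
        print(tag,k,st[i,4],ce[i].round(),"rect",np.round(r[0],1),np.round(r[1],1),round(r[2],1),"circ",np.round(e[0],1),round(e[1],1))
def masks(d):
    X=cloud(d);H=hsv(d);h,s,v=H[...,0],H[...,1],H[...,2];Z=X[...,2]
    yel=(h>20)&(h<32)&(s>150)
    return Z,{"red":(((h<6)|(h>174))&(s>150)&(Z>74)&(Z<92),80),"blue":((h>105)&(h<125)&(s>150)&(Z>77)&(Z<92),85),
     "orange":((h>4)&(h<16)&(s>180)&(Z>77)&(Z<92),85),"wood":((Z>115)&(Z<130)&(h<25)&(s>40),122),"lid":((s<60)&(v>90)&(Z>73)&(Z<88),80),
     "rim":(yel&(Z>35)&(Z<46),40)}
E
python3 - <<'E'
from m import *
for n in("wrist1","top0","scene0"):
    d=dict(np.load(n+".npz"));Z,M=masks(d)
    for k,(m,hh) in M.items():
        if k=="rim":
            v,u=np.nonzero(m); P=onplane(d,np.c_[u,v],40)[:,:2].astype(np.float32)
            P=P[np.hypot(*(P-[596,78]).T)<130]
            r=cv2.minAreaRect(P);print(n,k,len(P),np.round(r[0],1),np.round(r[1],1),round(r[2],1))
        else: rep(d,n,k,m,hh)
from station import state
print([np.round(state()["tool_pos"],1).tolist() for _ in range(3)])
E
```

```text
wrist1 blue 2908 [398. 148.] rect [564.4 134.1] [43.6 44.8] 2.6 circ [564.1 134.3] 22.8
wrist1 orange 2440 [241. 224.] rect [625.3  18.5] [44.7 45.8] 69.9 circ [625.2  18.4] 23.3
wrist1 wood 3825 [319. 189.] rect [594.6  77.4] [106.2  15.8] 2.5 circ [594.6  77.3] 53.5
wrist1 rim 2759 [594.9  77.2] [114.8 180.8] 2.5
top0 red 508 [385. 314.] rect [ 480.9 -198. ] [42.7 42.5] 88.4 circ [ 481.  -197.9] 22.8
top0 blue 480 [198. 270.] rect [564.4 135.4] [43.8 42.1] 0.8 circ [565.  135.1] 23.2
top0 wood 592 [227. 250.] rect [595.9  77.6] [108.2  16.8] 2.6 circ [595.9  76.9] 54.6
top0 lid 573 [446. 298.] rect [ 506.5 -309. ] [43.5 43.7] 14.4 circ [ 507.4 -308. ] 28.4
top0 rim 720 [596.2  78.1] [116.2 183.1] 2.2
scene0 red 257 [333. 194.] rect [ 482.3 -196.8] [46.2 41.8] 56.3 circ [ 481.4 -196.8] 24.5
scene0 blue 506 [397. 329.] rect [564.5 137.5] [46.4 43.3] 53.1 circ [565.6 137.2] 24.7
scene0 orange 451 [331. 296.] rect [626.   20.3] [44.4 43.8] 58.3 circ [626.2  20.5] 23.8
scene0 wood 196 [550. 170.] rect [42.5 25.8] [34.2 97. ] 31.0 circ [32.4 19.8] 48.5
scene0 wood 594 [365. 302.] rect [594.4  80. ] [110.1  19. ] 2.3 circ [594.5  80.3] 55.2
scene0 lid 225 [298. 169.] rect [ 504.7 -308.2] [42.7 42.3] 14.1 circ [ 504.7 -309. ] 26.0
scene0 rim 590 [593.9  78.4] [116.4 182.4] 2.4
[[625.5, 81.2, 217.9], [625.5, 81.2, 217.9], [625.5, 81.2, 217.9]]
```

Call:
{"fn": "apply_moves", "kwargs": {
  "plan": [
    {"x": 1.73,"y": -3.03,"z": 0,"rx": 0,"ry": 0,"rz": 0,"grip": 0},
    {"x": 1.73,"y": -3.03,"z": 0,"rx": 0,"ry": 0,"rz": 0,"grip": 0},
    {"x": 1.73,"y": -3.03,"z": 0,"rx": 0,"ry": 0,"rz": 0,"grip": 0},
    {"x": 1.73,"y": -3.03,"z": 0,"rx": 0,"ry": 0,"rz": 0,"grip": 0},
    {"x": 1.73,"y": -3.03,"z": 0,"rx": 0,"ry": 0,"rz": 0,"grip": 0},
    {"x": 1.73,"y": -3.03,"z": 0,"rx": 0,"ry": 0,"rz": 0,"grip": 0},
    {"x": 1.73,"y": -3.03,"z": 0,"rx": 0,"ry": 0,"rz": 0,"grip": 0},
    {"x": 1.73,"y": -3.03,"z": 0,"rx": 0,"ry": 0,"rz": 0,"grip": 0},
    {"x": 1.73,"y": -3.03,"z": 0,"rx": 0,"ry": 0,"rz": 0,"grip": 0},
    {"x": 0,"y": 0,"z": 2.0,"rx": 0,"ry": 0,"rz": 0,"grip": 0},
    {"x": 0,"y": 0,"z": 3.0,"rx": 0,"ry": 0,"rz": 0,"grip": 0},
    {"x": 0,"y": 0,"z": 0,"rx": 0,"ry": 0,"rz": 0,"grip": 0}
  ]
}}

```text
t: 3.2
tool_pos: [478.1, -194.3, 164.8]
ee_rot: [-0.022, 1.0, 0.002, -0.004]
ft_force: [-0.8, 1.4, -0.3]
width: 92.7
```

```bash
cat > st.py <<'E'
from station import state
import numpy as np
from scipy.spatial.transform import Rotation as Ro
s=state();R=Ro.from_quat(s["ee_rot"]).as_matrix()
print("t",round(s["t"],2),"pos",np.round(s["tool_pos"],1),"jaw",np.degrees(np.arctan2(R[1,1],R[0,1])).round(2),"zdir",R[:,2].round(4),"F",np.round(s["ft_force"],1),"w",round(s["width"],1),"q",np.round(s["joint_pos"],2))
def to(x,y,z,jaw):
    # commanded axes taken as vertical tool with given jaw angle
    a=np.radians(jaw);d=np.array([x,y,z])-s["tool_pos"]
    ty=np.array([np.cos(a),np.sin(a),0]);tz=np.array([0,0,-1.]);tx=np.cross(ty,tz)
    print("tool delta cm",np.round([d@tx/10,d@ty/10,d@tz/10],2))
E
python3 - <<'E'
from st import *
to(481.3,-197.3,45,92.35)
from station import get_image
from m import *
d=get_image("wrist");cv2.imwrite("pics/wrist2.png",d["image"])
Z,M=masks(d)
rep(d,"w","red",*M["red"]);rep(d,"w","lid",*M["lid"])
E
```

```text
t 3.2 pos [ 478.1 -194.3  164.8] jaw 92.48 zdir [-0.0088  0.0044 -1.    ] F [-0.8  1.4 -0.3] w 92.7 q [ 0.4   0.48 -0.08  1.87  0.05  0.81  1.91]
tool delta cm [-0.31 -0.32 11.98]
w red 3603 [309. 246.] rect [ 479.3 -200. ] [44.4 43.9] 2.5 circ [ 479.2 -199.9] 22.9
w lid 3230 [141. 273.] rect [ 505.  -309.4] [43.1 43.2] 14.4 circ [ 505.2 -309.7] 29.5
```

View pics/wrist2.png

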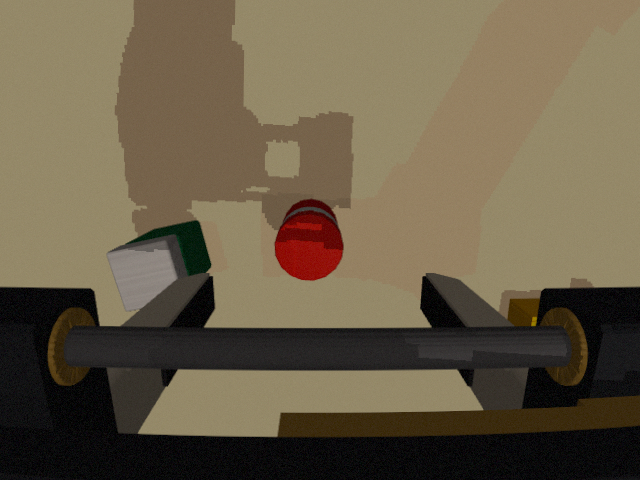

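Call:
{"fn": "apply_moves", "kwargs": {
  "plan": [
    {"x": 0,"y": 0,"z": 3.0,"rx": 0,"ry": 0,"rz": 0,"grip": 0},
    {"x": 0,"y": 0,"z": 3.1,"rx": 0,"ry": 0,"rz": 0,"grip": 0},
    {"x": 0,"y": 0,"z": 3.1,"rx": 0,"ry": 0,"rz": 0,"grip": 0},
    {"x": 0,"y": 0,"z": 3.0,"rx": 0,"ry": 0,"rz": 0,"grip": 0},
    {"x": 0,"y": 0,"z": 0,"rx": 0,"ry": 0,"rz": 0,"grip": 0},
    {"x": 0,"y": 0,"z": 0,"rx": 0,"ry": 0,"rz": 0,"grip": 0},
    {"x": 0,"y": 0,"z": 0,"rx": 0,"ry": 0,"rz": 0,"grip": 0}
  ]
}}

```text
t: 3.83
tool_pos: [483.4, -196.7, 48.7]
ee_rot: [-0.022, 1.0, -0.0, 0.002]
ft_force: [0.5, -0.6, -0.0]
width: 92.9
```

Run:
```python
from st import *
to(480.8,-197.8,45,92.35)
```

```text
t 3.83 pos [ 483.4 -196.7   48.7] jaw 92.47 zdir [ 3.4e-03 -8.0e-04 -1.0e+00] F [ 0.5 -0.6 -0. ] w 92.9 q [ 0.38  0.66 -0.06  1.97  0.07  0.52  1.89]
tool delta cm [ 0.27 -0.1   0.37]
```

Call:
{"fn": "apply_moves", "kwargs": {
  "plan": [
    {"x": 0.1,"y": 0,"z": 0.1,"rx": 0,"ry": 0,"rz": 0,"grip": 255},
    {"x": 0,"y": 0,"z": 0,"rx": 0,"ry": 0,"rz": 0,"grip": 255},
    {"x": 0,"y": 0,"z": 0,"rx": 0,"ry": 0,"rz": 0,"grip": 255},
    {"x": 0,"y": 0,"z": 0,"rx": 0,"ry": 0,"rz": 0,"grip": 255},
    {"x": 0,"y": 0,"z": 0,"rx": 0,"ry": 0,"rz": 0,"grip": 255},
    {"x": 0,"y": 0,"z": 0,"rx": 0,"ry": 0,"rz": 0,"grip": 255},
    {"x": 0,"y": 0,"z": 0,"rx": 0,"ry": 0,"rz": 0,"grip": 255},
    {"x": 0,"y": 0,"z": 0,"rx": 0,"ry": 0,"rz": 0,"grip": 255}
  ],
  "grip_force": 20
}}

```text
t: 4.5
tool_pos: [480.5, -197.4, 45.7]
ee_rot: [-0.021, 1.0, -0.0, 0.0]
ft_force: [0.2, -0.7, 1.3]
width: 45.4
```

Run:
```python
from st import *
to(570.8,16.8,51,92.35)
```

```text
t 4.5 pos [ 480.5 -197.4   45.7] jaw 92.36 zdir [ 1.e-04 -4.e-04 -1.e+00] F [ 0.2 -0.7  1.3] w 45.4 q [ 0.38  0.66 -0.06  1.97  0.07  0.51  1.89]
tool delta cm [-9.9  21.03 -0.53]
```

Call:
{"fn": "apply_moves", "kwargs": {
  "plan": [
    {"x": 0,"y": 0,"z": -1.5,"rx": 0,"ry": 0,"rz": 0,"grip": 255},
    {"x": 0,"y": 0,"z": -3,"rx": 0,"ry": 0,"rz": 0,"grip": 255},
    {"x": 0,"y": 0,"z": -3,"rx": 0,"ry": 0,"rz": 0,"grip": 255},
    {"x": 0,"y": 0,"z": -2.5,"rx": 0,"ry": 0,"rz": 0,"grip": 255},
    {"x": -0.6,"y": 1.3,"z": 0,"rx": 0,"ry": 0,"rz": 0,"grip": 255},
    {"x": -1.3,"y": 2.8,"z": 0,"rx": 0,"ry": 0,"rz": 0,"grip": 255},
    {"x": -1.5,"y": 3.1,"z": 0,"rx": 0,"ry": 0,"rz": 0,"grip": 255},
    {"x": -1.5,"y": 3.1,"z": 0,"rx": 0,"ry": 0,"rz": 0,"grip": 255},
    {"x": -1.5,"y": 3.1,"z": 0,"rx": 0,"ry": 0,"rz": 0,"grip": 255},
    {"x": -1.5,"y": 3.1,"z": 0,"rx": 0,"ry": 0,"rz": 0,"grip": 255},
    {"x": -1.2,"y": 2.8,"z": 0,"rx": 0,"ry": 0,"rz": 0,"grip": 255},
    {"x": -0.8,"y": 1.7,"z": 0,"rx": 0,"ry": 0,"rz": 0,"grip": 255}
  ]
}}

```text
t: 5.5
tool_pos: [571.1, 21.9, 145.2]
ee_rot: [-0.023, 1.0, 0.001, -0.0]
ft_force: [-0.9, 1.0, -0.6]
width: 45.9
```

Call:
{"fn": "apply_moves", "kwargs": {
  "plan": [
    {"x": 0,"y": 0,"z": 0,"rx": 0,"ry": 0,"rz": 0,"grip": 255},
    {"x": 0,"y": 0,"z": 0,"rx": 0,"ry": 0,"rz": 0,"grip": 255},
    {"x": 0,"y": 0,"z": 0,"rx": 0,"ry": 0,"rz": 0,"grip": 255},
    {"x": 0,"y": 0,"z": 0,"rx": 0,"ry": 0,"rz": 0,"grip": 255}
  ]
}}

```text
t: 5.83
tool_pos: [570.0, 14.5, 145.4]
ee_rot: [-0.019, 1.0, -0.001, -0.001]
ft_force: [0.6, -0.0, -0.4]
width: 45.6
```

Run:
```python
from st import *
to(570.8,16.8,51,92.35)
from station import get_image
from m import *
for n in ("wrist","top","scene"):
    d=get_image(n);cv2.imwrite(f"pics/{n}3.png",d["image"]);X=cloud(d)
    h=hsv(d);m=((h[...,0]<5)|(h[...,0]>174))&(h[...,1]>150)&(X[...,2]>100)&(np.hypot(X[...,0]-571,X[...,1]-17)<60)
    print(n,m.sum(),np.nanmax(X[m],0) if m.sum() else 0, np.nanmin(X[m],0) if m.sum() else 0)
```

```text
t 5.83 pos [570.   14.5 145.4] jaw 92.19 zdir [-0.0012 -0.0015 -1.    ] F [ 0.6 -0.  -0.4] w 45.6 q [-0.02  0.57 -0.06  1.75  0.05  0.82  1.5 ]
tool delta cm [-0.09  0.23  9.44]
wrist 9121 [592.57708328  59.2506217  268.77430149] [532.69546529 -32.84732363 105.08206687]
top 2501 [611.17610332  56.37719292 572.83174296] [511.53600308 -33.95417631 109.4245707 ]
scene 4805 [614.78376726  66.13313047 572.72377024] [511.79978808 -23.70096223 102.69517198]
```

View pics/wrist3.png

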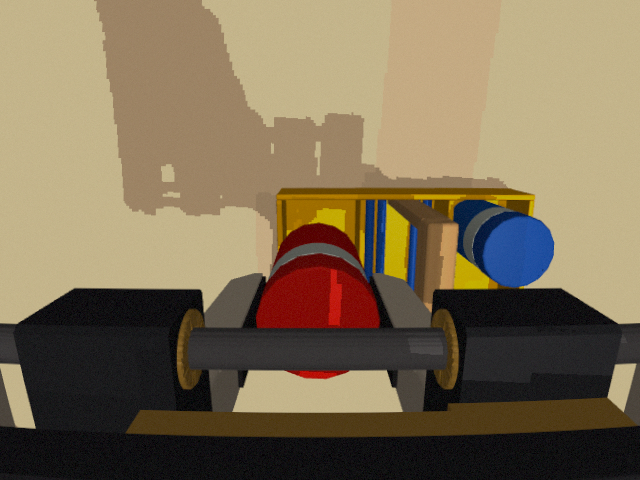

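View pics/scene3.png

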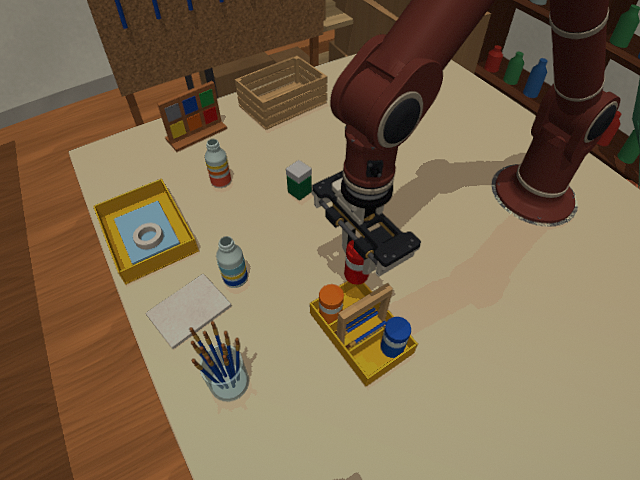

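Run:
```python
from st import *
from station import get_image
from m import *
T=Ro.from_quat(s["ee_rot"]).as_matrix()
for n in ("wrist","top"):
    d=get_image(n)
    Rm=np.asarray(d["R"]);C=-Rm.T@np.ravel(d["t"])
    if n=="wrist": 
        print("cam in tool",(T.T@(C-s["tool_pos"])).round(1))
        w0=np.load("wrist1.npz");print("cam1",(-w0["R"].T@w0["t"].ravel()).round(1),"now",C.round(1), "minus tcp1 dead-reckoned(625.5,81.5,218.6)")
    Z,M=masks(d)
    for k in("blue","wood","orange"): rep(d,n,k,*M[k])
    v,u=np.nonzero(M["rim"][0]); P=onplane(d,np.c_[u,v],40)[:,:2]
    P=P[np.hypot(*(P-[595,78]).T)<130]; print("rim",len(P),P.min(0).round(1),P.max(0).round(1))
```

```text
t 5.98 pos [570.4  15.1 145.7] jaw 92.23 zdir [-4.e-04 -7.e-04 -1.e+00] F [-0.6 -0.8 -2.1] w 45.5 q [-0.02  0.57 -0.06  1.75  0.05  0.82  1.5 ]
cam in tool [  64.4   -0.4 -165.4]
cam1 [562.4  75.6 383.2] now [506.1  12.3 311.1] minus tcp1 dead-reckoned(625.5,81.5,218.6)
wrist blue 4223 [514. 249.] rect [562.7 133. ] [47.5 44. ] 51.8 circ [562.3 133.3] 23.9
wrist wood 2489 [436. 258.] rect [563.7  74.4] [47.4 16.9] 2.7 circ [563.4  74.2] 24.1
rim 1943 [533.1 -15.5] [602.4 167.6]
rim 65 [540.9 -13.8] [656.7  33.2]
```

Run:
```python
from st import *
from station import get_image
from m import *
d=get_image("wrist");X=cloud(d);H=hsv(d)
red=((H[...,0]<6)|(H[...,0]>174))&(H[...,1]>150)
m=red&(abs(X[...,2]-180)<6)&(X[...,0]>530)&(X[...,0]<620)
print(m.sum(),np.nanmedian(X[m],0))
rep(d,"w","redtop",m,180.5)
d2=get_image("top");X=cloud(d2);H=hsv(d2)
```

```text
t 6.08 pos [570.5  15.8 145.7] jaw 92.28 zdir [-1.e-04 -3.e-04 -1.e+00] F [-0.1 -0.2 -1.6] w 45.7 q [-0.03  0.57 -0.06  1.75  0.05  0.82  1.5 ]
6963 [561.21120741  15.15650525 179.24422256]
w redtop 6618 [318. 299.] rect [558.2  15.2] [24.9 44.6] 2.4 circ [568.   15.5] 22.4
w redtop 309 [317. 374.] rect [590.   16.2] [ 3.  18.6] 2.4 circ [589.1  16.1] 9.3
```

Call:
{"fn": "apply_moves", "kwargs": {
  "plan": [
    {"x": 0,"y": 0.05,"z": 1.5,"rx": 0,"ry": 0,"rz": 0,"grip": 255},
    {"x": 0,"y": 0,"z": 2,"rx": 0,"ry": 0,"rz": 0,"grip": 255},
    {"x": 0,"y": 0,"z": 2,"rx": 0,"ry": 0,"rz": 0,"grip": 255},
    {"x": 0,"y": 0,"z": 1,"rx": 0,"ry": 0,"rz": 0,"grip": 255},
    {"x": 0,"y": 0,"z": 1,"rx": 0,"ry": 0,"rz": 0,"grip": 255},
    {"x": 0,"y": 0,"z": 1,"rx": 0,"ry": 0,"rz": 0,"grip": 255},
    {"x": 0,"y": 0,"z": 0.5,"rx": 0,"ry": 0,"rz": 0,"grip": 255},
    {"x": 0,"y": 0,"z": 0.2,"rx": 0,"ry": 0,"rz": 0,"grip": 255},
    {"x": 0,"y": 0,"z": 0,"rx": 0,"ry": 0,"rz": 0,"grip": 255},
    {"x": 0,"y": 0,"z": 0,"rx": 0,"ry": 0,"rz": 0,"grip": 255},
    {"x": 0,"y": 0,"z": 0,"rx": 0,"ry": 0,"rz": 0,"grip": 255}
  ]
}}

```text
t: 7.1
tool_pos: [571.3, 17.3, 54.4]
ee_rot: [-0.021, 1.0, 0.0, 0.001]
ft_force: [-0.9, -0.1, -1.4]
width: 45.6
```

Run:
```python
from st import *
to(570.8,16.8,51,92.35)
from station import get_image
import cv2
for n in ("wrist","scene"):
    d=get_image(n);im=d["image"]
    if n=="scene": im=cv2.resize(im[200:420,240:480],None,fx=2.5,fy=2.5)
    cv2.imwrite(f"pics/{n}4.png",im)
```

```text
t 7.1 pos [571.3  17.3  54.4] jaw 92.37 zdir [ 1.5e-03  1.0e-04 -1.0e+00] F [-0.9 -0.1 -1.4] w 45.6 q [-0.03  0.7  -0.05  1.82  0.06  0.62  1.49]
tool delta cm [ 0.05 -0.05  0.34]
```

View pics/scene4.png

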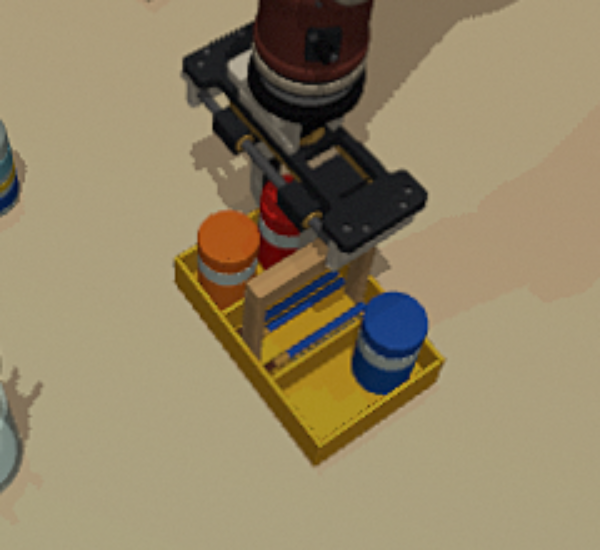

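View pics/wrist4.png

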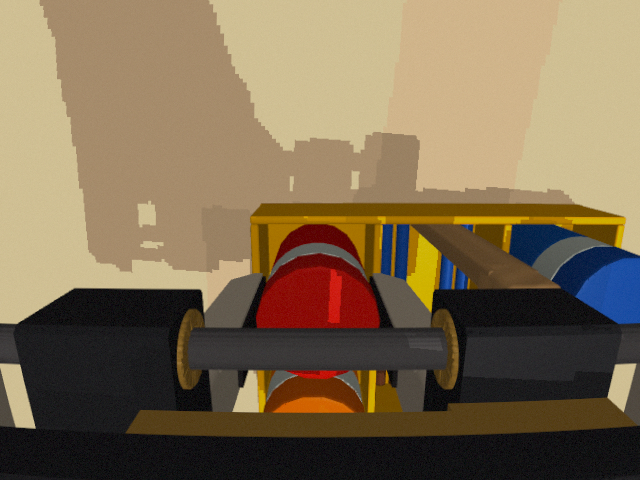

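Call:
{"fn": "apply_moves", "kwargs": {
  "plan": [
    {"x": 0,"y": 0,"z": 0.1,"rx": 0,"ry": 0,"rz": 0,"grip": 255},
    {"x": 0,"y": 0,"z": 0.1,"rx": 0,"ry": 0,"rz": 0,"grip": 255},
    {"x": 0,"y": 0,"z": 0.05,"rx": 0,"ry": 0,"rz": 0,"grip": 255},
    {"x": 0,"y": 0,"z": 0,"rx": 0,"ry": 0,"rz": 0,"grip": 255},
    {"x": 0,"y": 0,"z": 0,"rx": 0,"ry": 0,"rz": 0,"grip": 255},
    {"x": 0,"y": 0,"z": 0,"rx": 0,"ry": 0,"rz": 0,"grip": 255}
  ]
}}

```text
t: 7.7
tool_pos: [570.7, 17.3, 51.1]
ee_rot: [-0.021, 1.0, -0.0, -0.0]
ft_force: [0.2, 0.6, -0.7]
width: 46.0
```

Call:
{"fn": "apply_moves", "kwargs": {
  "plan": [
    {"x": 0,"y": 0,"z": 0,"rx": 0,"ry": 0,"rz": 0,"grip": 112},
    {"x": 0,"y": 0,"z": 0,"rx": 0,"ry": 0,"rz": 0,"grip": 107},
    {"x": 0,"y": 0,"z": 0,"rx": 0,"ry": 0,"rz": 0,"grip": 107},
    {"x": 0,"y": 0,"z": 0,"rx": 0,"ry": 0,"rz": 0,"grip": 107},
    {"x": 0,"y": 0,"z": 0,"rx": 0,"ry": 0,"rz": 0,"grip": 107}
  ]
}}

```text
t: 8.12
tool_pos: [570.8, 17.3, 51.2]
ee_rot: [-0.021, 1.0, -0.0, 0.0]
ft_force: [0.2, -0.5, 0.2]
width: 53.7
```

Run:
```python
from st import *
to(505.7,-309,165,92.35)
```

```text
t 8.12 pos [570.8  17.3  51.2] jaw 92.37 zdir [ 2.e-04 -0.e+00 -1.e+00] F [ 0.2 -0.5  0.2] w 53.7 q [-0.03  0.71 -0.05  1.82  0.06  0.61  1.49]
tool delta cm [  7.84 -32.33 -11.38]
```

Call:
{"fn": "apply_moves", "kwargs": {
  "plan": [
    {"x": 0,"y": 0,"z": -0.5,"rx": 0,"ry": 0,"rz": 0,"grip": 107},
    {"x": 0,"y": 0,"z": -2,"rx": 0,"ry": 0,"rz": 0,"grip": 107},
    {"x": 0,"y": 0,"z": -3,"rx": 0,"ry": 0,"rz": 0,"grip": 107},
    {"x": 0,"y": 0,"z": -3,"rx": 0,"ry": 0,"rz": 0,"grip": 107},
    {"x": 0,"y": 0,"z": -3,"rx": 0,"ry": 0,"rz": 0,"grip": 107},
    {"x": 0.5,"y": -2,"z": 0,"rx": 0,"ry": 0,"rz": 0,"grip": 0},
    {"x": 0.7,"y": -3.1,"z": 0,"rx": 0,"ry": 0,"rz": 0,"grip": 0},
    {"x": 0.8,"y": -3.3,"z": 0,"rx": 0,"ry": 0,"rz": 0,"grip": 0},
    {"x": 0.8,"y": -3.3,"z": 0,"rx": 0,"ry": 0,"rz": 0,"grip": 0},
    {"x": 0.8,"y": -3.3,"z": 0,"rx": 0,"ry": 0,"rz": 0,"grip": 0},
    {"x": 0.8,"y": -3.3,"z": 0,"rx": 0,"ry": 0,"rz": 0,"grip": 0},
    {"x": 0.8,"y": -3.3,"z": 0,"rx": 0,"ry": 0,"rz": 0,"grip": 0}
  ]
}}

```text
t: 9.12
tool_pos: [527.1, -202.2, 166.7]
ee_rot: [-0.021, 1.0, -0.0, 0.0]
ft_force: [-0.0, -0.0, 0.6]
width: 91.9
```

Call:
{"fn": "apply_moves", "kwargs": {
  "plan": [
    {"x": 0.8,"y": -3.3,"z": 0,"rx": 0,"ry": 0,"rz": 0,"grip": 0},
    {"x": 0.8,"y": -3.3,"z": 0,"rx": 0,"ry": 0,"rz": 0,"grip": 0},
    {"x": 0.6,"y": -2.4,"z": 0,"rx": 0,"ry": 0,"rz": 0,"grip": 0},
    {"x": 0.44,"y": -1.73,"z": 0,"rx": 0,"ry": 0,"rz": 0,"grip": 0},
    {"x": 0,"y": 0,"z": 0,"rx": 0,"ry": 0,"rz": -4,"grip": 0},
    {"x": 0,"y": 0,"z": 0,"rx": 0,"ry": 0,"rz": -4,"grip": 0},
    {"x": 0,"y": 0,"z": 0,"rx": 0,"ry": 0,"rz": -4,"grip": 0},
    {"x": 0,"y": 0,"z": 0,"rx": 0,"ry": 0,"rz": 0,"grip": 0},
    {"x": 0,"y": 0,"z": 0,"rx": 0,"ry": 0,"rz": 0,"grip": 0},
    {"x": 0,"y": 0,"z": 0,"rx": 0,"ry": 0,"rz": 0,"grip": 0}
  ]
}}

```text
t: 9.95
tool_pos: [505.7, -308.9, 166.4]
ee_rot: [-0.124, 0.992, -0.0, 0.0]
ft_force: [-1.0, 0.4, 0.6]
width: 92.9
```

Run:
```python
from st import *
to(505.7,-309,45.5,104.35)
from station import get_image
from m import *
d=get_image("wrist");cv2.imwrite("pics/wrist5.png",d["image"])
Z,M=masks(d);rep(d,"w","lid",*M["lid"])
for n in("top","scene"):
    d=get_image(n);cv2.imwrite(f"pics/{n}5.png",d["image"]);Z,M=masks(d)
    M["red"]=(M["red"][0],85)
    for k in("red","blue","orange","wood"): rep(d,n,k,*M[k])
    v,u=np.nonzero(M["rim"][0]); P=onplane(d,np.c_[u,v],40)[:,:2].astype(np.float32)
    P=P[np.hypot(*(P-[596,78]).T)<130]
    r=cv2.minAreaRect(P);print(n,"rim",len(P),np.round(r[0],1),np.round(r[1],1),round(r[2],1))
```

```text
t 9.95 pos [ 505.7 -308.9  166.4] jaw 104.29 zdir [ 0.e+00 -1.e-04 -1.e+00] F [-1.   0.4  0.6] w 92.9 q [ 0.59  0.58 -0.12  1.66  0.09  0.9   2.25]
tool delta cm [-0.000e+00 -1.000e-02  1.209e+01]
w lid 451 [316. 213.] rect [ 486.8 -315.1] [ 5.2 41.2] 14.4 circ [ 485.9 -315.3] 20.6
w lid 3097 [315. 249.] rect [ 508.6 -309.2] [34.7 43.1] 14.4 circ [ 509.6 -309. ] 26.2
top red 472 [264. 266.] rect [571.6  16.6] [43.4 43.3] 89.1 circ [570.7  16.9] 22.9
top blue 481 [198. 270.] rect [564.4 135.4] [43.8 42.1] 0.8 circ [564.9 135.7] 22.9
top wood 587 [227. 250.] rect [595.9  77.6] [108.2  16.9] 2.6 circ [595.9  77.8] 54.4
top rim 697 [596.1  78.2] [116.4 182.8] 2.2
scene red 444 [356. 282.] rect [571.5  19.5] [49.  42.9] 54.4 circ [571.9  19.3] 25.6
scene blue 517 [397. 329.] rect [564.6 137.8] [46.9 43.5] 53.1 circ [565.  137.3] 24.2
scene orange 450 [331. 296.] rect [626.5  21.2] [46.4 43.9] 58.2 circ [625.7  20.8] 24.1
scene wood 182 [541. 166.] rect [50.7  0.5] [34.  91.6] 2.1 circ [41.5  0.2] 45.9
scene wood 589 [365. 302.] rect [594.3  80. ] [109.9  19. ] 2.4 circ [594.3  79.9] 55.0
scene rim 527 [593.9  78.4] [116.4 182.4] 2.4
```

View pics/wrist5.png

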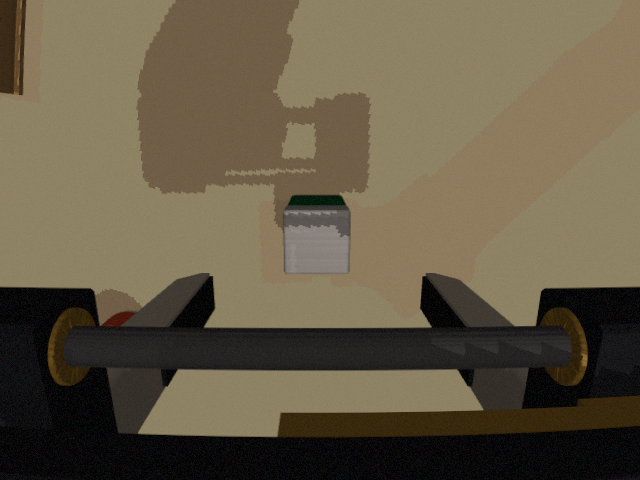

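View pics/scene5.png

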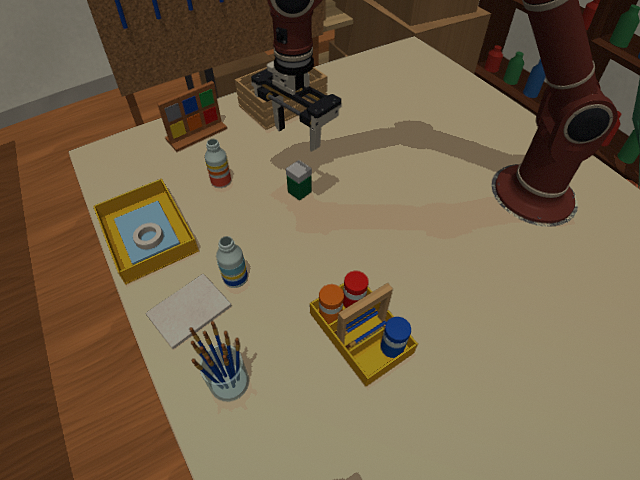

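Call:
{"fn": "apply_moves", "kwargs": {
  "plan": [
    {"x": 0,"y": 0,"z": 3.0,"rx": 0,"ry": 0,"rz": 0,"grip": 0},
    {"x": 0,"y": 0,"z": 3.1,"rx": 0,"ry": 0,"rz": 0,"grip": 0},
    {"x": 0,"y": 0,"z": 3.0,"rx": 0,"ry": 0,"rz": 0,"grip": 0},
    {"x": 0,"y": 0,"z": 2.0,"rx": 0,"ry": 0,"rz": 0,"grip": 0},
    {"x": 0,"y": 0,"z": 1.0,"rx": 0,"ry": 0,"rz": 0,"grip": 0},
    {"x": 0,"y": 0,"z": 0,"rx": 0,"ry": 0,"rz": 0,"grip": 0},
    {"x": 0,"y": 0,"z": 0,"rx": 0,"ry": 0,"rz": 0,"grip": 0},
    {"x": 0,"y": 0,"z": 0,"rx": 0,"ry": 0,"rz": 0,"grip": 0}
  ]
}}

```text
t: 10.77
tool_pos: [506.9, -309.6, 46.7]
ee_rot: [-0.125, 0.992, -0.001, 0.001]
ft_force: [0.1, -0.1, 0.1]
width: 93.0
```

Call:
{"fn": "apply_moves", "kwargs": {
  "plan": [
    {"x": 0,"y": 0,"z": 0,"rx": 0,"ry": 0,"rz": 0,"grip": 255},
    {"x": 0,"y": 0,"z": 0,"rx": 0,"ry": 0,"rz": 0,"grip": 255},
    {"x": 0,"y": 0,"z": 0,"rx": 0,"ry": 0,"rz": 0,"grip": 255},
    {"x": 0,"y": 0,"z": 0,"rx": 0,"ry": 0,"rz": 0,"grip": 255},
    {"x": 0,"y": 0,"z": 0,"rx": 0,"ry": 0,"rz": 0,"grip": 255},
    {"x": 0,"y": 0,"z": 0,"rx": 0,"ry": 0,"rz": 0,"grip": 255},
    {"x": 0,"y": 0,"z": 0,"rx": 0,"ry": 0,"rz": 0,"grip": 255},
    {"x": 0,"y": 0,"z": 0,"rx": 0,"ry": 0,"rz": 0,"grip": 255}
  ]
}}

```text
t: 11.43
tool_pos: [505.7, -309.0, 45.1]
ee_rot: [-0.125, 0.992, -0.0, -0.0]
ft_force: [-0.5, -1.0, 0.3]
width: 44.1
```

Run:
```python
from st import *
to(619.6,139.0,205,92.35)
```

```text
t 11.43 pos [ 505.7 -309.    45.1] jaw 104.37 zdir [-0.e+00 -1.e-04 -1.e+00] F [-0.5 -1.   0.3] w 44.1 q [ 0.57  0.74 -0.1   1.76  0.11  0.64  2.23]
tool delta cm [-13.22  44.3  -15.99]
```

Call:
{"fn": "apply_moves", "kwargs": {
  "plan": [
    {"x": 0,"y": 0,"z": -1.5,"rx": 0,"ry": 0,"rz": 0,"grip": 255},
    {"x": 0,"y": 0,"z": -3,"rx": 0,"ry": 0,"rz": 0,"grip": 255},
    {"x": 0,"y": 0,"z": -3.3,"rx": 0,"ry": 0,"rz": 4,"grip": 255},
    {"x": 0,"y": 0,"z": -3.3,"rx": 0,"ry": 0,"rz": 4,"grip": 255},
    {"x": 0,"y": 0,"z": -3,"rx": 0,"ry": 0,"rz": 4,"grip": 255},
    {"x": 0,"y": 0,"z": -1.9,"rx": 0,"ry": 0,"rz": 0,"grip": 255},
    {"x": -0.4,"y": 1.3,"z": 0,"rx": 0,"ry": 0,"rz": 0,"grip": 255},
    {"x": -0.8,"y": 2.6,"z": 0,"rx": 0,"ry": 0,"rz": 0,"grip": 255},
    {"x": -1,"y": 3.3,"z": 0,"rx": 0,"ry": 0,"rz": 0,"grip": 255},
    {"x": -1,"y": 3.3,"z": 0,"rx": 0,"ry": 0,"rz": 0,"grip": 255},
    {"x": -1,"y": 3.3,"z": 0,"rx": 0,"ry": 0,"rz": 0,"grip": 255},
    {"x": -1,"y": 3.3,"z": 0,"rx": 0,"ry": 0,"rz": 0,"grip": 255}
  ]
}}

```text
t: 12.43
tool_pos: [549.7, -133.1, 203.5]
ee_rot: [-0.021, 1.0, 0.001, -0.002]
ft_force: [-0.4, -0.1, -1.0]
width: 44.1
```

Call:
{"fn": "apply_moves", "kwargs": {
  "plan": [
    {"x": -1,"y": 3.3,"z": 0,"rx": 0,"ry": 0,"rz": 0,"grip": 255},
    {"x": -1,"y": 3.3,"z": 0,"rx": 0,"ry": 0,"rz": 0,"grip": 255},
    {"x": -1,"y": 3.3,"z": 0,"rx": 0,"ry": 0,"rz": 0,"grip": 255},
    {"x": -1,"y": 3.3,"z": 0,"rx": 0,"ry": 0,"rz": 0,"grip": 255},
    {"x": -1,"y": 3.3,"z": 0,"rx": 0,"ry": 0,"rz": 0,"grip": 255},
    {"x": -1,"y": 3.3,"z": 0,"rx": 0,"ry": 0,"rz": 0,"grip": 255},
    {"x": -0.9,"y": 3.0,"z": 0,"rx": 0,"ry": 0,"rz": 0,"grip": 255},
    {"x": -0.7,"y": 2.6,"z": 0,"rx": 0,"ry": 0,"rz": 0,"grip": 255},
    {"x": -0.4,"y": 1.8,"z": 0,"rx": 0,"ry": 0,"rz": 0,"grip": 255},
    {"x": 0,"y": 0,"z": 0,"rx": 0,"ry": 0,"rz": 0,"grip": 255},
    {"x": 0,"y": 0,"z": 0,"rx": 0,"ry": 0,"rz": 0,"grip": 255},
    {"x": 0,"y": 0,"z": 0,"rx": 0,"ry": 0,"rz": 0,"grip": 255}
  ]
}}

```text
t: 13.43
tool_pos: [618.4, 137.6, 203.9]
ee_rot: [-0.02, 1.0, -0.001, -0.001]
ft_force: [0.6, -1.6, -0.9]
width: 43.9
```

Run:
```python
from st import *
to(619.6,139.0,51,92.35)
from station import get_image
import cv2
d=get_image("wrist");cv2.imwrite("pics/wrist6.png",d["image"])
```

```text
t 13.43 pos [618.4 137.6 203.9] jaw 92.32 zdir [-0.0025 -0.0021 -1.    ] F [ 0.6 -1.6 -0.9] w 43.9 q [-0.21  0.6  -0.08  1.49  0.06  1.05  1.31]
tool delta cm [-0.12  0.13 15.29]
```

View pics/wrist6.png

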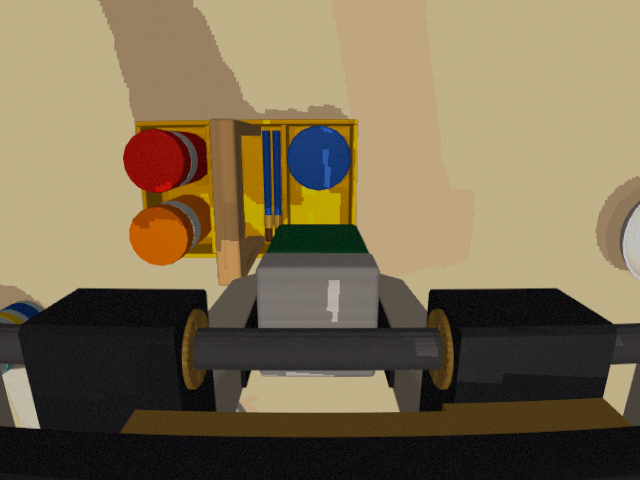

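Call:
{"fn": "apply_moves", "kwargs": {
  "plan": [
    {"x": 0,"y": 0,"z": 2,"rx": 0,"ry": 0,"rz": 0,"grip": 255},
    {"x": 0,"y": 0,"z": 3,"rx": 0,"ry": 0,"rz": 0,"grip": 255},
    {"x": 0,"y": 0,"z": 3,"rx": 0,"ry": 0,"rz": 0,"grip": 255},
    {"x": 0,"y": 0,"z": 2,"rx": 0,"ry": 0,"rz": 0,"grip": 255},
    {"x": 0,"y": 0,"z": 0,"rx": 0,"ry": 0,"rz": 0,"grip": 255},
    {"x": 0,"y": 0,"z": 0,"rx": 0,"ry": 0,"rz": 0,"grip": 255},
    {"x": 0,"y": 0,"z": 0,"rx": 0,"ry": 0,"rz": 0,"grip": 255}
  ]
}}

```text
t: 14.07
tool_pos: [620.5, 138.3, 106.7]
ee_rot: [-0.02, 1.0, 0.0, 0.001]
ft_force: [1.1, 0.4, -0.2]
width: 43.8
```

Run:
```python
from st import *
to(619.6,139.0,51,92.35)
from station import get_image
import cv2
d=get_image("wrist");cv2.imwrite("pics/wrist7.png",d["image"])
d=get_image("scene");cv2.imwrite("pics/scene7.png",cv2.resize(d["image"][200:420,240:480],None,fx=2.5,fy=2.5))
```

```text
t 14.07 pos [620.5 138.3 106.7] jaw 92.28 zdir [ 2.8e-03  2.0e-04 -1.0e+00] F [ 1.1  0.4 -0.2] w 43.8 q [-0.21  0.71 -0.08  1.59  0.07  0.84  1.3 ]
tool delta cm [0.09 0.08 5.57]
```

View pics/wrist7.png

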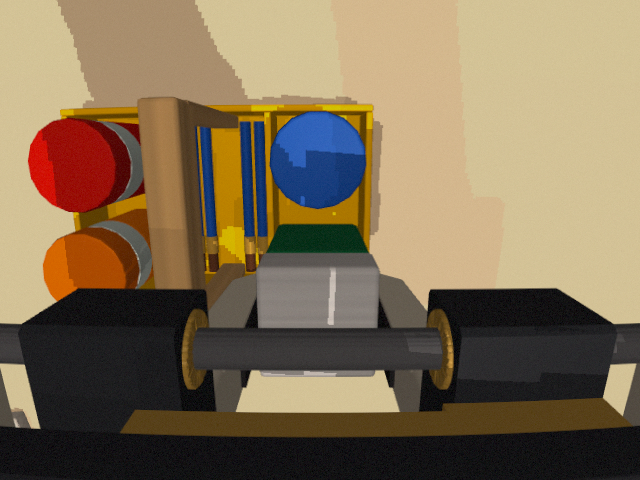

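View pics/scene7.png

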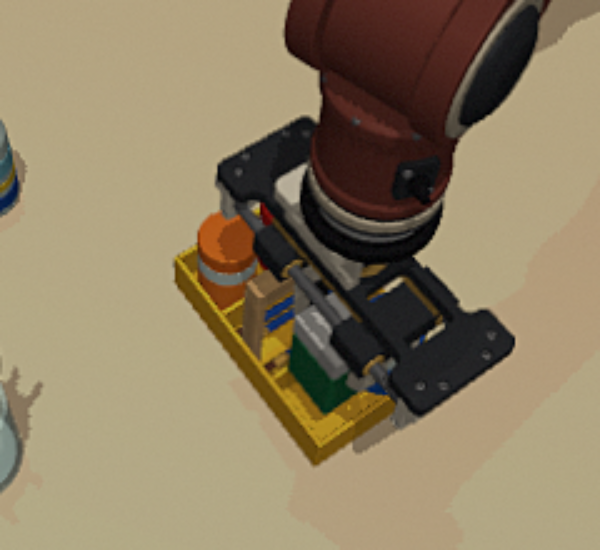

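Call:
{"fn": "apply_moves", "kwargs": {
  "plan": [
    {"x": 0,"y": 0.05,"z": 1,"rx": 0,"ry": 0,"rz": 0,"grip": 255},
    {"x": 0,"y": 0,"z": 1.2,"rx": 0,"ry": 0,"rz": 0,"grip": 255},
    {"x": 0,"y": 0,"z": 1.2,"rx": 0,"ry": 0,"rz": 0,"grip": 255},
    {"x": 0,"y": 0,"z": 1,"rx": 0,"ry": 0,"rz": 0,"grip": 255},
    {"x": 0,"y": 0,"z": 0.5,"rx": 0,"ry": 0,"rz": 0,"grip": 255},
    {"x": 0,"y": 0,"z": 0.2,"rx": 0,"ry": 0,"rz": 0,"grip": 255},
    {"x": 0,"y": 0,"z": 0,"rx": 0,"ry": 0,"rz": 0,"grip": 255},
    {"x": 0,"y": 0,"z": 0,"rx": 0,"ry": 0,"rz": 0,"grip": 255},
    {"x": 0,"y": 0,"z": 0,"rx": 0,"ry": 0,"rz": 0,"grip": 255},
    {"x": 0,"y": 0,"z": 0,"rx": 0,"ry": 0,"rz": 0,"grip": 255}
  ]
}}

```text
t: 15.0
tool_pos: [619.7, 139.7, 54.7]
ee_rot: [-0.021, 1.0, 0.0, 0.001]
ft_force: [0.0, 0.4, -1.2]
width: 44.0
```

Call:
{"fn": "apply_moves", "kwargs": {
  "plan": [
    {"x": 0,"y": 0,"z": 0.15,"rx": 0,"ry": 0,"rz": 0,"grip": 255},
    {"x": 0,"y": 0,"z": 0.1,"rx": 0,"ry": 0,"rz": 0,"grip": 255},
    {"x": 0,"y": 0,"z": 0.1,"rx": 0,"ry": 0,"rz": 0,"grip": 255},
    {"x": 0,"y": 0,"z": 0,"rx": 0,"ry": 0,"rz": 0,"grip": 255},
    {"x": 0,"y": 0,"z": 0,"rx": 0,"ry": 0,"rz": 0,"grip": 255},
    {"x": 0,"y": 0,"z": 0,"rx": 0,"ry": 0,"rz": 0,"grip": 255}
  ]
}}

```text
t: 15.5
tool_pos: [619.2, 139.6, 50.6]
ee_rot: [-0.021, 1.0, 0.0, -0.0]
ft_force: [0.6, -0.6, -1.5]
width: 43.5
```

Call:
{"fn": "apply_moves", "kwargs": {
  "plan": [
    {"x": 0,"y": 0,"z": 0,"rx": 0,"ry": 0,"rz": 0,"grip": 116},
    {"x": 0,"y": 0,"z": 0,"rx": 0,"ry": 0,"rz": 0,"grip": 110},
    {"x": 0,"y": 0,"z": 0,"rx": 0,"ry": 0,"rz": 0,"grip": 110},
    {"x": 0,"y": 0,"z": 0,"rx": 0,"ry": 0,"rz": 0,"grip": 110},
    {"x": 0,"y": 0,"z": 0,"rx": 0,"ry": 0,"rz": 0,"grip": 110}
  ]
}}

```text
t: 15.92
tool_pos: [619.3, 139.7, 50.8]
ee_rot: [-0.021, 1.0, 0.0, 0.0]
ft_force: [-0.4, 0.7, -0.3]
width: 53.2
```

Call:
{"fn": "apply_moves", "kwargs": {
  "plan": [
    {"x": 0,"y": 0,"z": -0.5,"rx": 0,"ry": 0,"rz": 0,"grip": 110},
    {"x": 0,"y": 0,"z": -2,"rx": 0,"ry": 0,"rz": 0,"grip": 110},
    {"x": 0,"y": 0,"z": -3,"rx": 0,"ry": 0,"rz": 0,"grip": 110},
    {"x": 0,"y": 0,"z": -3,"rx": 0,"ry": 0,"rz": 0,"grip": 110},
    {"x": 0,"y": 0,"z": -3,"rx": 0,"ry": 0,"rz": 0,"grip": 110},
    {"x": 0,"y": 0,"z": -2.5,"rx": 0,"ry": 0,"rz": 0,"grip": 110},
    {"x": 0.9,"y": -2,"z": 0,"rx": 0,"ry": 0,"rz": 0,"grip": 110},
    {"x": 0.9,"y": -2,"z": 0,"rx": 0,"ry": 0,"rz": 0,"grip": 110},
    {"x": 0.86,"y": -2.08,"z": 0,"rx": 0,"ry": 0,"rz": 0,"grip": 110},
    {"x": 0,"y": 0,"z": 0,"rx": 0,"ry": 0,"rz": 0,"grip": 110},
    {"x": 0,"y": 0,"z": 0,"rx": 0,"ry": 0,"rz": 0,"grip": 110},
    {"x": 0,"y": 0,"z": 0,"rx": 0,"ry": 0,"rz": 0,"grip": 110}
  ]
}}

```text
t: 16.92
tool_pos: [595.4, 79.0, 191.0]
ee_rot: [-0.021, 1.0, 0.001, 0.0]
ft_force: [0.1, 1.0, -0.6]
width: 52.9
```

Run:
```python
from st import *
to(595.2,77.9,92,92.35)
from station import get_image
from m import *
for n in("wrist","scene"):
    d=get_image(n);im=d["image"]
    if n=="scene": im=cv2.resize(im[200:420,240:480],None,fx=2.5,fy=2.5)
    cv2.imwrite(f"pics/{n}8.png",im)
    Z,M=masks(d); M["lid"]=((hsv(d)[...,1]<60)&(hsv(d)[...,2]>90)&(Z>78)&(Z<93),85);M["red"]=(M["red"][0],85)
    for k in M:
        if k=="rim":
            v,u=np.nonzero(M[k][0]); P=onplane(d,np.c_[u,v],40)[:,:2].astype(np.float32)
            P=P[np.hypot(*(P-[596,78]).T)<130]
            r=cv2.minAreaRect(P);print(n,k,len(P),np.round(r[0],1),np.round(r[1],1),round(r[2],1))
        else: rep(d,n,k,*M[k])
```

```text
t 16.92 pos [595.4  79.  191. ] jaw 92.41 zdir [ 6.0e-04  1.4e-03 -1.0e+00] F [ 0.1  1.  -0.6] w 52.9 q [-0.11  0.56 -0.09  1.61  0.06  0.97  1.39]
tool delta cm [ 0.03 -0.11  9.9 ]
wrist red 3325 [231. 196.] rect [569.5  17.8] [43.7 46.1] 46.8 circ [569.9  18.1] 23.3
wrist blue 3292 [400. 195.] rect [563.9 134.5] [44.3 44.6] 2.8 circ [563.  134.8] 23.0
wrist orange 1793 [230. 264.] rect [619.5  17.8] [35.4 45.6] 8.8 circ [624.1  18.4] 23.4
wrist wood 4270 [315. 243.] rect [593.8  77.2] [105.9  15.8] 2.9 circ [593.9  77.4] 53.3
wrist lid 2386 [399. 262.] rect [617.9 138.5] [42.4 43.2] 2.8 circ [617.6 138.4] 29.4
wrist rim 2755 [594.5  77.4] [114.9 180.7] 2.5
scene red 445 [356. 282.] rect [571.4  19.7] [49.  43.1] 56.2 circ [570.5  20.5] 25.3
scene blue 513 [397. 329.] rect [564.5 137.5] [46.6 43.3] 51.2 circ [565.4 138. ] 24.6
scene orange 444 [331. 295.] rect [626.   20.3] [44.4 43.8] 58.3 circ [626.   20.4] 24.1
scene wood 228 [548. 169.] rect [42.7 18.1] [ 40.5 108. ] 23.4 circ [28.6 12. ] 54.0
scene wood 442 [359. 305.] rect [607.1  80.4] [84.3 18.8] 2.5 circ [607.1  77.6] 42.2
scene lid 612 [374. 345.] rect [617.7 141. ] [44.3 44.4] 3.0 circ [618.  140.5] 29.0
scene rim 422 [593.8  78.9] [117.6 182.2] 1.8
```

View pics/wrist8.png

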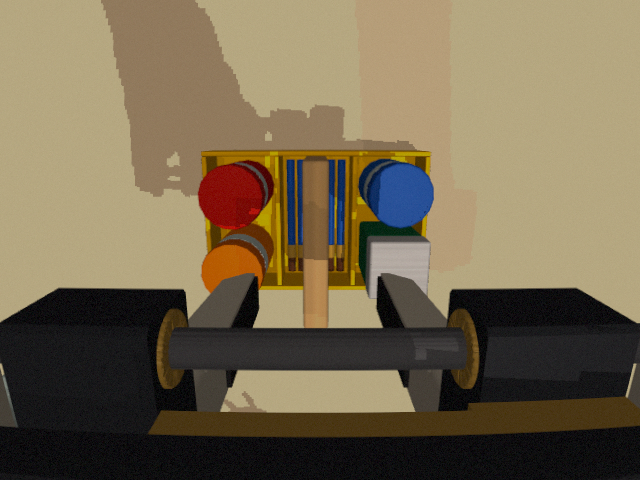

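View pics/scene8.png

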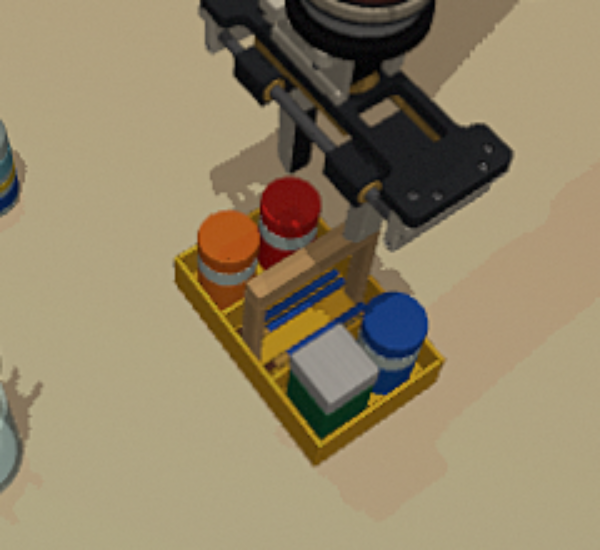

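Call:
{"fn": "apply_moves", "kwargs": {
  "plan": [
    {"x": 0,"y": -0.05,"z": 2,"rx": 0,"ry": 0,"rz": 0,"grip": 145},
    {"x": 0,"y": 0,"z": 2.5,"rx": 0,"ry": 0,"rz": 0,"grip": 145},
    {"x": 0,"y": 0,"z": 2,"rx": 0,"ry": 0,"rz": 0,"grip": 145},
    {"x": 0,"y": 0,"z": 1.5,"rx": 0,"ry": 0,"rz": 0,"grip": 145},
    {"x": 0,"y": 0,"z": 1.2,"rx": 0,"ry": 0,"rz": 0,"grip": 145},
    {"x": 0,"y": 0,"z": 0.7,"rx": 0,"ry": 0,"rz": 0,"grip": 145},
    {"x": 0,"y": 0,"z": 0,"rx": 0,"ry": 0,"rz": 0,"grip": 145},
    {"x": 0,"y": 0,"z": 0,"rx": 0,"ry": 0,"rz": 0,"grip": 145},
    {"x": 0,"y": 0,"z": 0,"rx": 0,"ry": 0,"rz": 0,"grip": 145},
    {"x": 0,"y": 0,"z": 0,"rx": 0,"ry": 0,"rz": 0,"grip": 145}
  ]
}}

```text
t: 17.85
tool_pos: [596.0, 77.6, 92.7]
ee_rot: [-0.021, 1.0, 0.0, 0.001]
ft_force: [0.4, 0.6, -0.8]
width: 40.3
```

Run:
```python
from st import *
to(595.2,77.9,92,92.35)
from station import get_image
from m import *
d=get_image("wrist");cv2.imwrite("pics/wrist9.png",d["image"])
```

```text
t 17.85 pos [596.   77.6  92.7] jaw 92.38 zdir [ 2.1e-03  3.0e-04 -1.0e+00] F [ 0.4  0.6 -0.8] w 40.3 q [-0.12  0.68 -0.08  1.71  0.07  0.75  1.38]
tool delta cm [0.08 0.04 0.07]
```

View pics/wrist9.png

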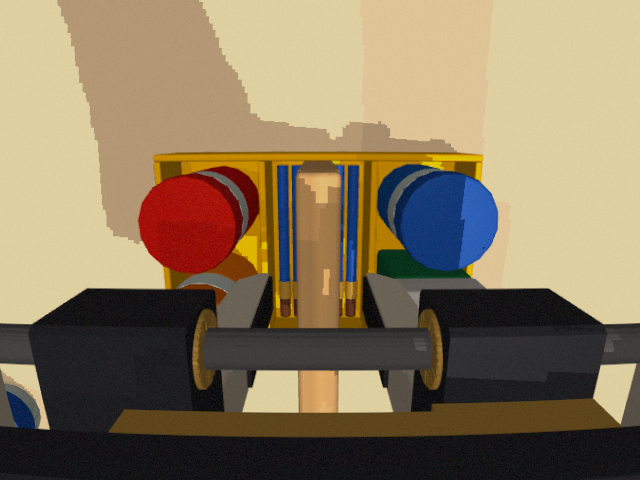

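The handle (columns 300–340) lies centrally between the fingers, and all four pots are in the caddy. I'll grip it now.

Call:
{"fn": "apply_moves", "kwargs": {
  "plan": [
    {"x": 0,"y": 0,"z": 0,"rx": 0,"ry": 0,"rz": 0,"grip": 190},
    {"x": 0,"y": 0,"z": 0,"rx": 0,"ry": 0,"rz": 0,"grip": 230},
    {"x": 0,"y": 0,"z": 0,"rx": 0,"ry": 0,"rz": 0,"grip": 255},
    {"x": 0,"y": 0,"z": 0,"rx": 0,"ry": 0,"rz": 0,"grip": 255},
    {"x": 0,"y": 0,"z": 0,"rx": 0,"ry": 0,"rz": 0,"grip": 255},
    {"x": 0,"y": 0,"z": 0,"rx": 0,"ry": 0,"rz": 0,"grip": 255},
    {"x": 0,"y": 0,"z": 0,"rx": 0,"ry": 0,"rz": 0,"grip": 255}
  ],
  "grip_force": 50
}}

```text
t: 18.48
tool_pos: [595.2, 77.5, 91.8]
ee_rot: [-0.021, 1.0, 0.0, 0.0]
ft_force: [0.8, 1.1, 1.8]
width: 15.5
```

Call:
{"fn": "apply_moves", "kwargs": {
  "plan": [
    {"x": 0,"y": 0,"z": -0.2,"rx": 0,"ry": 0,"rz": 0,"grip": 255},
    {"x": 0,"y": 0,"z": -0.4,"rx": 0,"ry": 0,"rz": 0,"grip": 255},
    {"x": 0,"y": 0,"z": -0.6,"rx": 0,"ry": 0,"rz": 0,"grip": 255},
    {"x": 0,"y": 0,"z": -0.6,"rx": 0,"ry": 0,"rz": 0,"grip": 255},
    {"x": 0,"y": 0,"z": -0.2,"rx": 0,"ry": 0,"rz": 0,"grip": 255},
    {"x": 0,"y": 0,"z": 0,"rx": 0,"ry": 0,"rz": 0,"grip": 255},
    {"x": 0,"y": 0,"z": 0,"rx": 0,"ry": 0,"rz": 0,"grip": 255},
    {"x": 0,"y": 0,"z": 0,"rx": 0,"ry": 0,"rz": 0,"grip": 255}
  ]
}}

```text
t: 19.15
tool_pos: [594.9, 77.2, 111.4]
ee_rot: [-0.021, 1.0, -0.0, -0.0]
ft_force: [0.7, -0.8, -8.0]
width: 15.4
```

Run:
```python
from st import *
from station import get_image
from m import *
d=get_image("scene");cv2.imwrite("pics/scene10.png",cv2.resize(d["image"][180:420,240:480],None,fx=2.4,fy=2.4))
```

```text
t 19.15 pos [594.9  77.2 111.4] jaw 92.37 zdir [-8.e-04 -2.e-04 -1.e+00] F [ 0.7 -0.8 -8. ] w 15.4 q [-0.12  0.66 -0.08  1.69  0.07  0.79  1.38]
```

View pics/scene10.png

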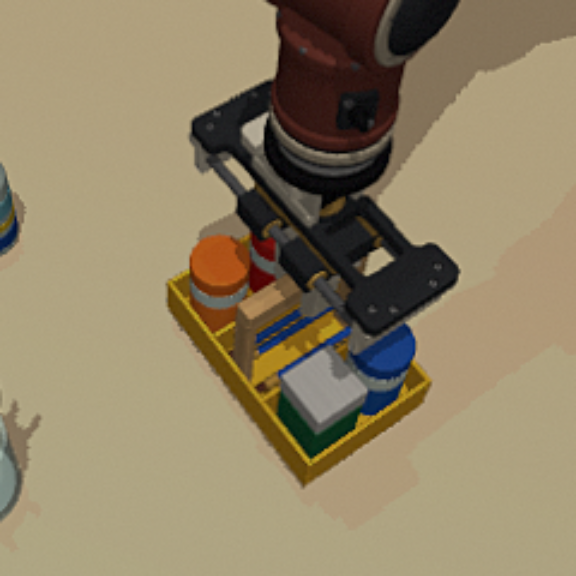

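Call:
{"fn": "apply_moves", "kwargs": {
  "plan": [
    {"x": 0,"y": 0,"z": -0.4,"rx": 0,"ry": 0,"rz": 0,"grip": 255},
    {"x": 0,"y": 0,"z": -0.8,"rx": 0,"ry": 0,"rz": 0,"grip": 255},
    {"x": 0,"y": 0,"z": -1.1,"rx": 0,"ry": 0,"rz": 0,"grip": 255},
    {"x": 0,"y": 0,"z": -1.3,"rx": 0,"ry": 0,"rz": 0,"grip": 255},
    {"x": 0,"y": 0,"z": -1.3,"rx": 0,"ry": 0,"rz": 0,"grip": 255},
    {"x": 0,"y": 0,"z": -1.3,"rx": 0,"ry": 0,"rz": 0,"grip": 255},
    {"x": 0,"y": 0,"z": -1.0,"rx": 0,"ry": 0,"rz": 0,"grip": 255},
    {"x": 0,"y": 0,"z": -0.6,"rx": 0,"ry": 0,"rz": 0,"grip": 255},
    {"x": 0,"y": 0,"z": -0.2,"rx": 0,"ry": 0,"rz": 0,"grip": 255},
    {"x": 0,"y": 0,"z": 0,"rx": 0,"ry": 0,"rz": 0,"grip": 255},
    {"x": 0,"y": 0,"z": 0,"rx": 0,"ry": 0,"rz": 0,"grip": 255},
    {"x": 0,"y": 0,"z": 0,"rx": 0,"ry": 0,"rz": 0,"grip": 255}
  ]
}}

```text
t: 20.2
tool_pos: [594.5, 77.1, 190.7]
ee_rot: [-0.021, 1.0, -0.0, -0.001]
ft_force: [0.1, 0.5, -7.2]
width: 15.8
```

Call:
{"fn": "apply_moves", "kwargs": {
  "plan": [
    {"x": 0,"y": 0,"z": 0,"rx": 0,"ry": 0,"rz": 0,"grip": 255},
    {"x": 0,"y": 0,"z": 0,"rx": 0,"ry": 0,"rz": 0,"grip": 255},
    {"x": 0,"y": 0,"z": 0,"rx": 0,"ry": 0,"rz": 0,"grip": 255},
    {"x": 0,"y": 0,"z": 0,"rx": 0,"ry": 0,"rz": 0,"grip": 255},
    {"x": 0,"y": 0,"z": 0,"rx": 0,"ry": 0,"rz": 0,"grip": 255},
    {"x": 0,"y": 0,"z": 0,"rx": 0,"ry": 0,"rz": 0,"grip": 255}
  ]
}}

```text
t: 20.7
tool_pos: [595.2, 77.3, 191.6]
ee_rot: [-0.021, 1.0, -0.0, -0.0]
ft_force: [-0.0, -0.8, -6.9]
width: 15.8
```

Run:
```python
from st import *
print("qvel",np.abs(s["qvel"]).max())
from station import get_image
from m import *
for n in("scene","wrist"):
    d=get_image(n);cv2.imwrite(f"pics/{n}11.png",d["image"])
    X=cloud(d);H=hsv(d);yel=(H[...,0]>20)&(H[...,0]<32)&(H[...,1]>150)
    m=yel&(abs(X[...,2]-140)<8)&(np.hypot(X[...,0]-595,X[...,1]-77)<120)
    P=X[m];c,_,_,_=np.linalg.lstsq(np.c_[P[:,:2]-[595,77],np.ones(len(P))],P[:,2],rcond=None)
    print(n,"rim plane: slopes deg",np.degrees(c[:2]).round(2),"z",c[2].round(1),len(P))
    for k,g in(("red",((H[...,0]<6)|(H[...,0]>174))&(H[...,1]>150)),("blue",(H[...,0]>105)&(H[...,0]<125)&(H[...,1]>150)),("orange",(H[...,0]>6)&(H[...,0]<16)&(H[...,1]>180)),("lid",(H[...,1]<60)&(H[...,2]>90))):
        mm=g&(abs(X[...,2]-185)<8)&(np.hypot(X[...,0]-595,X[...,1]-77)<110)
        if mm.sum()>50: print(k,mm.sum(),np.median(X[mm],0).round(1))
```

```text
t 20.7 pos [595.2  77.3 191.6] jaw 92.37 zdir [-1.e-04 -0.e+00 -1.e+00] F [-0.  -0.8 -6.9] w 15.8 q [-0.11  0.56 -0.09  1.61  0.06  0.97  1.4 ]
qvel 0.002086721538433472
scene rim plane: slopes deg [ 0.12 -0.08] z 140.4 514
red 123 [586.9  19.8 185.6]
blue 497 [566.5 142.2 185.6]
orange 540 [626.8  21.  186. ]
lid 754 [618.8 140.6 185.7]
wrist rim plane: slopes deg [-0.03 -0.01] z 138.5 4514
red 7741 [569.3  17.4 184.1]
blue 7762 [563.  133.5 184. ]
lid 54 [586.  118.9 184.3]
```

View pics/scene11.png

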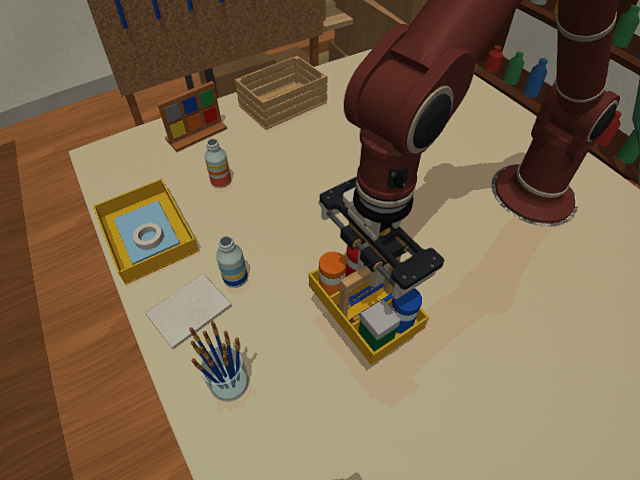

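View pics/wrist11.png

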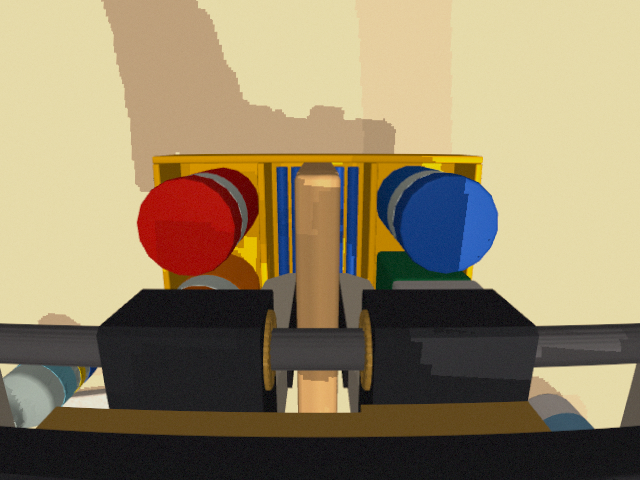

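The caddy hangs level at about 10 cm with all four pots in it, and both bottles are where they stood, so I'm handing the job in.

```bash
python3 -c "
from station import finish_job,state
print(finish_job());print(state()['t'])"
```

```text
the job is handed in; nothing more can be done
None
the job is handed in; nothing more can be done
```

The job is done and handed in at about 20.8 s. I stood the red jar in place_b and the green tin in place_a. Then I gripped the caddy's handle with 50 N and lifted it about 10 cm.

**Last checks:**
- **Height and level:** the caddy's rim was at 138.5 mm (wrist camera) and 140.4 mm (scene camera). On the table it is 40 mm, so the lift was about 10 cm. The rim was level to about 0.1°.
- **Pots:** all four tops were at about 184–186 mm, upright and in their bays.
- **Hold:** the arm was still, with joint speeds of 0.002 rad/s or less. The wrist carried about 7 N, which fits the caddy plus four pots, and the grip was steady at 15.8 mm.
- **Bottles:** both looked to be where they stood at the start, judged by eye in the scene image.

**Disagreements:** the cameras differed from each other by up to about 3 mm in y, and pose readings wandered 2–3 mm just after each move. Both were smaller than the room for the pots in the bays (4–5 mm each side).

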